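# Take a glass's temperature on a turning warming carousel

## Robot

A 6-joint arm with a two-finger parallel gripper is mounted at the origin on the work surface. World frame = base frame: x ahead of the robot, y to its left, z up, the work surface at z = 0. Lengths are in m, angles in rad, forces in N, time in s.
With the tool pointing down it reaches from about 0.3 to 0.775 m from the base axis. Payload 14.6 kg.
Tool frame: the origin (TCP) lies midway between the tips of the shut fingers; the grasp point (between the pads) lies 19 mm behind it (tcp_to_grasp is the distance from the TCP to the grasp point, in m); z points along the fingers, y is the line along which they close (so a half turn about z gives the same grasp; the last joint's range is limited). The gripper opens to 94 mm and grips with 3 to 60 N. Pads are 16 mm wide; open, the fingers measure 119 mm over their backs; the gripper's body (75 mm by 177 mm) begins 78 mm behind the grasp point.
Start: joints at [-1.322, 0.3, 1.521, -0, 1.321, -0.067], TCP at [0.171, -0.523, 0.178] pointing down, gripper open.
Joint ranges: [-3.03, 3.03], [-0.79, 2.21], [0.23, 2.52], [-1.04, 4.18], [0, 3.07], [-2.55, 2.55]. Speed limits (rad/s): [2.22, 2.22, 2.57, 3.14, 3.14, 3.14].

## Interface

Orientations are given as [roll, pitch, yaw] about the fixed x, y, z axes, in that order (R = Rz(yaw) Ry(pitch) Rx(roll)).
In Python, from station import * gives the robot as it stands.
- The arm moves only by the tool send_rows, never from a script. Its argument "motion" is a list of rows, each a list of 3 entries, a list of its own where there are three numbers: the shift along the tool's x, y, z in units of 0.03 m (1.0 is 0.03 m), then the turn, a rotation vector about the tool's x, y, z in units of 0.12 rad (1.0 is 0.12 rad), then the opening, from -1 (shut) to 1 (fully open). In form: [[[x, y, z], [rx, ry, rz], grip], ...]. A call has 1 to 12 rows; each row shifts and turns the commanded pose from where the row before left it, along the tool's axes as they then stand; what a row does not reach is not made up. A row lasts 1/10 s, in which the tool goes at most 50 mm and 8.59 degrees, less where a joint would pass 70% of its speed; a pose out of reach is approached as far as the arm can. A call with a number of a shift or a turn outside -1 to 1 is refused whole. A call with a gripper value outside its range is refused whole. The fingers move at their own pace and stop on an object; "squeeze" is the grip in N (left out, the last holds). Time passes only in rows, so rows that do not move let the fingers close. It gives the time, the measured TCP pose, the force, the opening and the grip force at its end, in the units of the state.
- get_obs(): the state, without advancing time (a new reading comes with each control period).
- camera(name): name is "scene" or "side" or "wrist"; returns a dict with "pixels" (384x512x3 uint8, red, green, blue), "depth" (384x512 float32, m along the optical axis (not along the pixel's ray), 0 where there is no reading), "fx", "fy", "cx", "cy" (pixels), "rvec" (rotation vector, rad) and "tvec" (3), from world to camera coordinates, as OpenCV has them. Camera axes: x right, y down, z forward; pixel columns grow to the right and rows downward; lengths in m; the calibration is good to about 2 mm. A picture is of the moment at which its call begins.
- hand_in(): hands the job in; it is judged then, once.
The state is a dict: "time_s": time; "qpos": joint angles; "joint_vel": joint speeds; "tau": joint torques, N m; "ee_pos": TCP position; "eef_rot": TCP orientation; "force": force on the tool from outside, world axes, zero at the start; "moment": the same for the moment, N m; "grip_width": finger opening in m; "grip_force": force on a finger pad.
Only numpy, scipy, OpenCV 4.12 (cv2) and the standard library are available. Lean on these libraries where they do the work, as an engineer would, in place of code of your own. Each camera call takes 0.05 s, during which the arm holds its last target. There are 200 camera calls.

## Task

Push a dark steel peg of the tasting carousel to set it turning at roughly one turn in six seconds (never quicker than one in three) without touching a glass, and let it coast. Then lift the infrared thermometer wand out of its dock and keep its nose, pointing straight down, over the middle of the open orange-banded glass (within 2 cm sideways and 2 to 6 cm above the mouth) for 7 seconds without a break, while the carousel coasts untouched, still making at least a turn in 20 seconds. The program finishes while holding the wand upright and still in the air, its nose 8 cm or more above the level of the glass's mouth, touching nothing else, with everything else on the table where it was.

Things in the scene. Friction and masses are not known exactly. Their poses are not given: they have to be found in the camera images.
- turntable (a joint): Angle (rad) of the carousel's platter, counter-clockwise from above positive, no stops, anywhere within +-3.1 at the start. Light-wood platter, 330 mm diameter, 20 mm thick, top 45 mm above the table, carrying four glasses every 90 degrees and four pegs midway between them. Inertia of all that turns: nominally 0.0205 kg m2, hidden mass varies it by about a quarter.
- foot: Fixed steel foot of the carousel, 200 mm diameter, 23 mm tall, mostly hidden under the platter that it carries; origin on the table at the axis.
- hub (a point): Point on the carousel's upright axis at the level of the platter's top, 45 mm above the table; the fixed foot is below. The bearing is free-running: drag 0.0006 N m s/rad plus 0.0002 N m, so that the platter, left alone, coasts with a time constant of some 25 to 45 s.
- covered1: Cobalt-blue glass with a white lid, fixed on the platter 90 degrees round from the open glass, 100 mm from the axis; 68 mm at the widest, lid 72 mm, top of the lid's knob 122 mm above the table. Origin at the centre of its underside.
- covered2: Cobalt-blue glass with a white lid, fixed on the platter 180 degrees round from the open glass, 100 mm from the axis; 68 mm at the widest, lid 72 mm, top of the lid's knob 122 mm above the table. Origin at the centre of its underside.
- covered3: Cobalt-blue glass with a white lid, fixed on the platter 270 degrees round from the open glass, 100 mm from the axis; 68 mm at the widest, lid 72 mm, top of the lid's knob 122 mm above the table. Origin at the centre of its underside.
- mouth (a point): Centre of the mouth of the open, orange-banded blue glass: 100 mm from the hub axis, 110 mm above the table, mouth 62 mm over its rim. It moves round with the platter.
- peg0 (a point): Centre of the top of dark steel push peg 0, at +45 degrees round the platter from the orange-banded glass. Peg: 18 mm diameter, standing 70 mm up from the platter, 153 mm from the hub axis, top 115 mm above the table.
- peg1 (a point): Centre of the top of dark steel push peg 1, at +135 degrees round the platter from the orange-banded glass. Peg: 18 mm diameter, standing 70 mm up from the platter, 153 mm from the hub axis, top 115 mm above the table.
- peg2 (a point): Centre of the top of dark steel push peg 2, at +225 degrees round the platter from the orange-banded glass. Peg: 18 mm diameter, standing 70 mm up from the platter, 153 mm from the hub axis, top 115 mm above the table.
- peg3 (a point): Centre of the top of dark steel push peg 3, at +315 degrees round the platter from the orange-banded glass. Peg: 18 mm diameter, standing 70 mm up from the platter, 153 mm from the hub axis, top 115 mm above the table.
- glass: The open cobalt-blue glass with the orange band, 65 mm tall, fixed on the platter; origin at the centre of its underside, z up.
- wand: Infrared thermometer wand, white, square 26 x 26 mm section with an orange band near the top, 130 mm long, 0.09 kg, standing nose down in its dock. The lowest 14 mm are a black round nose of 22 mm diameter. Origin at the nose tip, z up along the wand, x and y square to its flats (either pair of flats can be gripped from above).
- nose (a point): Tip of the wand's nose, at its lower end (same point as the wand's origin).
- grip (a point): Point on the wand's axis 105 mm above the nose tip and 25 mm below its top: good place for the finger pads. In the dock it is 120 mm above the table, and fingertips there stay clear of the dock.
- dock: Grey fixed dock block, 60 x 60 x 45 mm, with a square 30 mm pocket open at the top, pocket floor 15 mm above the table. Origin at the centre of its underside. It stands to the left or to the right of the carousel. The wand must be lifted 30 mm straight up to leave it.
- pen_pot: Bystander: clear pot with pens, 72 mm wide, 140 mm tall with its pens; origin under its centre. It stands on the side of the carousel that the dock does not.
- oil_bottle: Bystander: green oil bottle, 68 mm diameter, 250 mm tall; origin under its centre.
- paper_cup: Bystander: paper cup, 76 mm diameter, 85 mm tall; origin under its centre.
- towel_roll: Bystander: paper towel roll on end, 110 mm diameter, 220 mm tall; origin under its centre.
- apple0: Bystander: green apple, 74 mm diameter, 78 mm with its stalk, on a white plate; origin under its centre.
- apple1: Bystander: green apple, 74 mm diameter, 78 mm with its stalk, on a white plate; origin under its centre.
- apple2: Bystander: green apple, 74 mm diameter, 78 mm with its stalk, on a white plate; origin under its centre.
Not all that is in view belongs to the job. Several things have the shape of the wand; the one meant has the colours described above.

How it is judged:
On the way, in this order (a step that is already met when the one before it is completed fails the run):
1. the carousel has been set turning, at 0.6 rad/s or more ((velocity of joint turntable above 0.6 rad/s or velocity of joint turntable below -0.6 rad/s)), for 0.2 s.
2. the wand is out of its dock in the gripper while the carousel coasts (height (world z) of nose above 0.06 m and contact force between wand and the fingers above 1 N), for 0.2 s.
3. the nose stays over the open glass for 6.5 s (25 mm sideways, 8 to 75 mm above it, upright) while the carousel coasts untouched at 0.25 rad/s or more (horizontal distance between nose and mouth below 0.025 m and z of nose in the frame of hub between 0.073 and 0.14 m and angle between wand's own z axis and vertical below 0.3 rad and (velocity of joint turntable above 0.25 rad/s or velocity of joint turntable below -0.25 rad/s) and contact force between foot and the arm below 0.2 N and contact force between foot and the fingers below 0.2 N and contact force between foot and wand below 0.2 N), for 6.5 s.
At the end, for the whole second after the job is handed in: The wand is held in the fingers (over 1 N), upright within 0.3 rad, slower than 0.05 m/s, its nose 70 mm or more above the glass's mouth; nothing touches the carousel; every bystander stands within 30 mm of its first place, upright within 0.3 rad (contact force between wand and the fingers above 1 N and z of nose in the frame of hub above 0.135 m and angle between each of wand, pen_pot, oil_bottle, paper_cup, towel_roll, apple0, apple1, apple2's own z axis and vertical below 0.3 rad and linear speed of wand below 0.05 m/s and contact force between foot and anything else below 0.2 N and distance of each of pen_pot, oil_bottle, paper_cup, towel_roll, apple0, apple1, apple2 from where it was at the start of the episode below 0.03 m); the arm keeps its last pose, push and grip.
It fails at once if the carousel is flung round faster than 2.2 rad/s (velocity of joint turntable above 2.2 rad/s or velocity of joint turntable below -2.2 rad/s).
It fails at once if the robot touches a glass with over 2 N (contact force between any of glass, covered1, covered2, covered3 and the arm above 2 N or contact force between any of glass, covered1, covered2, covered3 and the fingers above 2 N).
It fails at once if the wand hits the carousel with over 2 N (contact force between wand and foot above 2 N).
It fails at once if the wand is tipped or dropped (tilted over 0.7 rad) (angle between wand's own z axis and vertical above 0.7 rad).
It fails at once if a bystander is moved by over 30 mm or tipped (distance of any of pen_pot, oil_bottle, paper_cup, towel_roll, apple0, apple1, apple2 from where it was at the start of the episode above 0.03 m or angle between any of pen_pot, oil_bottle, paper_cup, towel_roll, apple0, apple1, apple2's own z axis and vertical above 0.3 rad).
It also fails if it takes over 69 s, if anything falls off the work surface, if the arm or the gripper's body presses on something with over 40 N, if the wrist force passes 120 N, or if a joint passes its speed limit or range.

## Working session

There is one attempt and no reset: what is moved stays moved. The work goes in short steps, Python scripts to look and compute and a tool call to move; the robot and the scene stay as the last step left them, time stands still between calls to the robot, and variables do not carry over. Pictures are saved under pics/ and viewed, at most 10 in all, crops included, and the job is handed in when it is done.

Besides the shell and the picture viewer there is one more tool, called by a JSON object that holds its "op" and its "data". send_rows: Moves the arm, as the interface text tells. Its arguments: {"type":"object","properties":{"motion":{"type":"array"},"squeeze":{"type":"number"}},"required":["motion"]}

```bash
mkdir -p pics
cat > h.py <<'E'
import numpy as np, cv2
from station import *
def shot(n):
    c=camera(n); R=cv2.Rodrigues(np.array(c["rvec"],float))[0]; t=np.array(c["tvec"],float).ravel()
    c["R"]=R; c["t"]=t; return c
def cloud(c):
    v,u=np.mgrid[0:384,0:512]; d=c["depth"]
    p=np.stack([(u-c["cx"])/c["fx"]*d,(v-c["cy"])/c["fy"]*d,d],-1)
    return (p-c["t"])@c["R"]
def ray(c,u,v,z):
    o=-c["R"].T@c["t"]; r=c["R"].T@np.array([(u-c["cx"])/c["fx"],(v-c["cy"])/c["fy"],1.])
    return o+r*(z-o[2])/r[2]
E
python3 - <<'E'
from h import *
cs=[shot("scene"),shot("side")]
cv2.imwrite("pics/a.png",cv2.resize(cs[0]["pixels"][:,:,::-1],(800,600))); cv2.imwrite("pics/b.png",cv2.resize(cs[1]["pixels"][:,:,::-1],(800,600)))
for n,c in zip(["scene","side"],cs): print(n,-c["R"].T@c["t"], c["fx"]); np.savez(""+n+".npz",P=cloud(c),I=c["pixels"])
o=get_obs(); print(o)
E
```

```text
scene [ 1.14057716 -0.64162645  1.3517637 ] 453.27991284175954
side [ 0.2336748  -1.01149428  0.91711188] 399.0587865219777
{'time_s': 0.1, 'qpos': array([-1.32160233e+00,  3.00411572e-01,  1.52149145e+00,  4.97030082e-06,
        1.32069583e+00, -6.66029159e-02]), 'joint_vel': array([ 2.28846043e-03, -7.59978446e-05, -1.39775054e-03, -6.49269085e-04,
        8.97907482e-04, -9.77272560e-04]), 'tau': array([ 9.89371911e-04, -5.32648265e+01, -3.53284764e+01,  7.09819794e-02,
        2.35219690e-02, -7.33900970e-05]), 'ee_pos': array([ 0.1707508 , -0.52255942,  0.17755691]), 'eef_rot': array([-3.14058901e+00, -7.17694865e-05,  3.15795641e-01]), 'force': array([-0.69683343, -0.87619161, -0.52339302]), 'moment': array([ 0.00493174, -0.02152333, -0.00486588]), 'grip_force': 0.0, 'grip_width': 0.09392218031983925}
```

View pics/a.png

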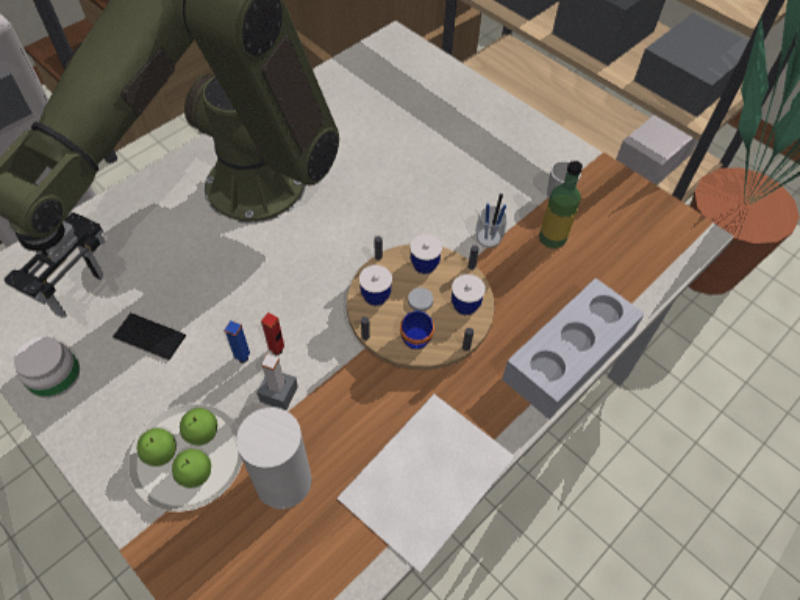

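View pics/b.png

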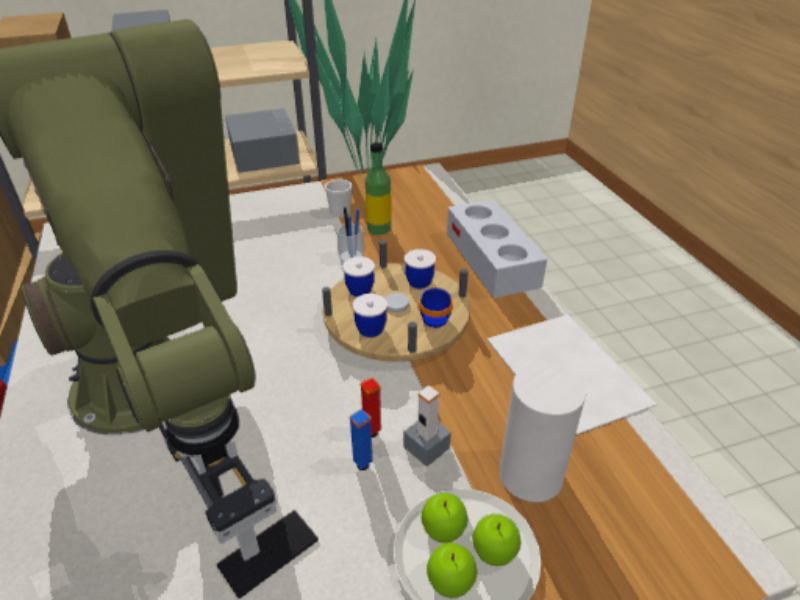

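The scene view (800x600) shows the carousel with its hub at about (420,300) and the open orange-banded glass at (417,330). The white wand stands in its grey dock at (275,375), with red and blue decoys at (272,333) and (236,340), the towel roll at (275,455) and the apples at (180,445). The side view agrees, with the wand at (428,415) and the pegs at (327,300), (412,335), (463,283) and (383,253).

Run:
```python
from h import *
for n,box in [("scene",(200,140,340,240)),("side",(190,140,310,240))]:
    d=np.load(n+".npz"); P,I=d["P"],d["I"].astype(int); r,g,b=I[...,0],I[...,1],I[...,2]
    z=P[...,2]; hsv=cv2.cvtColor(d["I"],cv2.COLOR_RGB2HSV); H,S,V=[hsv[...,i].astype(int) for i in range(3)]
    m=(abs(z-.045)<.006)&(H>8)&(H<28)&(S>50)
    k,lab,st,ce=cv2.connectedComponentsWithStats(m.astype(np.uint8)); m=lab==1+np.argmax(st[1:,4])
    q=P[m][:,:2].astype(np.float32); (cx,cy),rad=cv2.minEnclosingCircle(q); print(n,"platter",cx,cy,rad)
    hub=np.array([cx,cy]); rr=np.hypot(P[...,0]-cx,P[...,1]-cy)
    def comps(mask,name,mn=6):
        k,lab,st,ce=cv2.connectedComponentsWithStats(mask.astype(np.uint8))
        for i in range(1,k):
            if st[i,4]>=mn:
                p=P[lab==i]; me=np.median(p,0); print(n,name,st[i,4],ce[i].round(1),me.round(3),"zmax",p[:,2].max().round(3),"ext",np.ptp(p[:,:2],axis=0).round(3), "ang",np.degrees(np.arctan2(me[1]-cy,me[0]-cx)).round(1),"r",np.hypot(*(me[:2]-hub)).round(3))
    comps((rr<.2)&(z>.07)&(z<.13)&(S<80)&(V<90),"peg")
    comps((rr<.15)&(z>.06)&(z<.125)&(H<12)&(S>120),"orange")
    comps((rr<.15)&(z>.10)&(z<.13)&(S<50)&(V>140),"lid")
    # other things by height
    comps((rr>.19)&(z>.05)&(z<.3)&(P[...,0]>.25)&(P[...,0]<.9)&(abs(P[...,1])<.7),"thing",40)
    comps((rr>.19)&(z>.10)&(z<.16)&(P[...,0]>.25)&(P[...,0]<.9)&(abs(P[...,1])<.7),"tall",20)
    comps((rr>.19)&(abs(z-.145)<.004)&(P[...,0]>.25)&(P[...,1]<0),"wandtop",5)
    comps((rr>.19)&(abs(z-.130)<.004)&(P[...,0]>.25)&(P[...,1]<0),"decoytop",5)
    comps((rr>.19)&(abs(z-.045)<.003)&(P[...,0]>.25)&(P[...,1]<0),"docktop",20)
```

```text
scene platter 0.5678963661193848 0.023998316377401352 0.16620253026485443
scene peg 49 [241.8 156.8] [0.42  0.037 0.099] zmax 0.117 ext [0.019 0.02 ] ang 174.8 r 0.149
scene peg 53 [302.7 162.8] [0.586 0.171 0.099] zmax 0.122 ext [0.019 0.02 ] ang 83.0 r 0.148
scene peg 53 [233.1 208.2] [ 0.554 -0.132  0.106] zmax 0.119 ext [0.019 0.017] ang -95.1 r 0.156
scene peg 55 [299.4 215.2] [0.721 0.004 0.101] zmax 0.12 ext [0.016 0.015] ang -7.4 r 0.155
scene orange 15 [275.3 213.6] [ 0.664 -0.048  0.096] zmax 0.1 ext [0.016 0.035] ang -36.9 r 0.12
scene orange 11 [258.3 214.8] [ 0.626 -0.088  0.094] zmax 0.101 ext [0.021 0.007] ang -62.5 r 0.126
scene lid 256 [272.4 157.7] [0.505 0.102 0.113] zmax 0.123 ext [0.069 0.072] ang 128.9 r 0.1
scene lid 281 [240.  178.1] [ 0.491 -0.038  0.113] zmax 0.123 ext [0.072 0.07 ] ang -141.2 r 0.099
scene lid 285 [299.4 184.1] [0.646 0.088 0.114] zmax 0.122 ext [0.07  0.072] ang 39.4 r 0.101
scene thing 855 [359.7 127. ] [0.647 0.399 0.133] zmax 0.254 ext [0.151 0.197] ang 78.0 r 0.383
scene thing 303 [315.  140.2] [0.534 0.296 0.075] zmax 0.14 ext [0.07  
[... 4996 characters left out ...]
dtop 97 [343.8 281.5] [ 0.625 -0.492  0.145] zmax 0.149 ext [0.087 0.074] ang -83.5 r 0.522
side decoytop 78 [236.6 246.2] [ 0.42  -0.274  0.131] zmax 0.133 ext [0.031 0.034] ang -116.0 r 0.333
side decoytop 28 [273.8 257.7] [ 0.5   -0.345  0.13 ] zmax 0.134 ext [0.031 0.021] ang -100.1 r 0.377
side decoytop 94 [230.  266.8] [ 0.384 -0.338  0.131] zmax 0.134 ext [0.033 0.031] ang -116.5 r 0.407
side decoytop 87 [342.  285.2] [ 0.622 -0.487  0.13 ] zmax 0.134 ext [0.092 0.079] ang -83.8 r 0.516
side docktop 217 [273.  278.9] [ 0.496 -0.347  0.046] zmax 0.048 ext [0.079 0.066] ang -100.6 r 0.379
side docktop 28 [319.2 358. ] [ 0.521 -0.596  0.046] zmax 0.048 ext [0.049 0.016] ang -94.1 r 0.624
```

{"op": "send_rows", "data": {"motion": [[[0,0,-0.3],[0,0,0.88],-1],[[0,0,-0.3],[0,0,0.88],-1],[[0,0,-0.3],[0,0,0.88],-1],[[0.8,-0.9,0],[0,0,0],-1],[[0.8,-0.9,0],[0,0,0],-1],[[0.8,-0.9,0],[0,0,0],-1],[[0.8,-0.9,0],[0,0,0],-1],[[0.8,-0.9,0],[0,0,0],-1],[[0.8,-0.9,0],[0,0,0],-1],[[0.8,-0.9,0],[0,0,0],-1],[[0.8,-0.9,0],[0,0,0],-1],[[0.8,-0.9,0],[0,0,0],-1]]}}

```text
time_s: 1.3
ee_pos: [0.3878, -0.2787, 0.2049]
eef_rot: [-3.141, 0.0, -0.001]
force: [0.7, 0.3, -0.2]
grip_width: 0.002
grip_force: 0.0
```

Run:
```python
from h import *
for n in ["scene","side"]:
    d=np.load(n+".npz"); P=d["P"]; z=P[...,2]
    near=np.hypot(P[...,0]-.506,P[...,1]+.338)
    for nm,m in [("wand",(abs(z-.144)<.005)&(near<.03)),("dock",(abs(z-.045)<.004)&(near<.05))]:
        print(n,nm,cv2.minAreaRect((P[m][:,:2]*1000).astype(np.float32)))
o=get_obs(); print(o["ee_pos"],o["eef_rot"],o["grip_width"],o["time_s"])
```

```text
scene wand ((507.4141540527344, -336.6719970703125), (26.74197006225586, 28.389324188232422), 26.697063446044922)
scene dock ((507.013671875, -336.9289245605469), (61.71049499511719, 61.66801834106445), 26.858774185180664)
side wand ((505.4286804199219, -335.6268310546875), (27.646326065063477, 28.29054832458496), 25.593212127685547)
side dock ((505.4369201660156, -334.9527587890625), (62.09290313720703, 62.31940460205078), 24.882633209228516)
[ 0.38775001 -0.27867875  0.20488247] [-3.14137884e+00  2.81431394e-04 -1.04421680e-03] 0.0020188955916038416 1.3
```

{"op": "send_rows", "data": {"motion": [[[0.85,-0.98,0],[0,0,0],-1],[[0.85,-0.98,0],[0,0,0],-1],[[0.85,-0.98,0],[0,0,0],-1],[[0.85,-0.98,0],[0,0,0],-1],[[0.75,-0.95,0],[0,0,0],-1],[[0,0,0.8],[0,0,0],-1],[[0,0,0.9],[0,0,0],-1],[[0,0,0.9],[0,0,0],-1],[[0,0,0.9],[0,0,0],-1],[[0,0,0.8],[0,0,0],-1],[[0,0,0],[0,0,0],-1]]}}

```text
time_s: 2.4
ee_pos: [0.5099, -0.1334, 0.0731]
eef_rot: [-3.14, 0.005, -0.001]
force: [-0.3, -0.1, 0.2]
grip_width: 0.0008
grip_force: 0.0
```

Run:
```python
from h import *
c=shot("side"); s=shot("scene")
im=np.hstack([cv2.resize(x["pixels"][130:250,180:330],(400,320),interpolation=2) for x in (c,s)])
cv2.imwrite("pics/c.png",im[:,:,::-1]); o=get_obs(); print(o["ee_pos"],o["time_s"])
```

```text
[ 0.51177317 -0.13407793  0.0765206 ] 2.5
```

View pics/c.png

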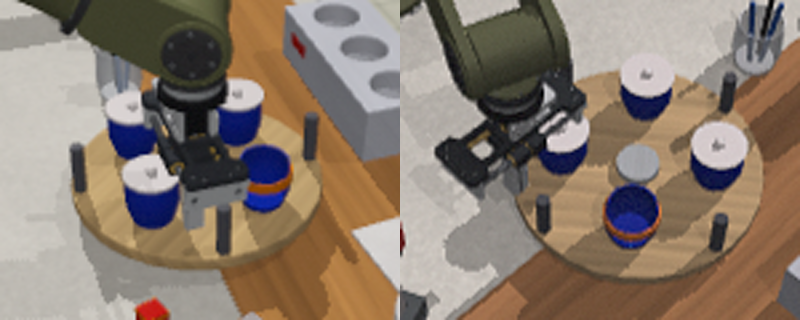

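The finger is right behind the peg, at about (200,200) in the left crop with the peg at (224,230), and clear of the glasses. I'll do a ramped push now.

{"op": "send_rows", "data": {"motion": [[[0.3,0,0],[0,0,0],-1],[[0.1,0,0],[0,0,0],-1],[[0.1,0,0],[0,0,0],-1],[[0.2,0,0],[0,0,0],-1],[[0.3,0,0],[0,0,0],-1],[[0.45,0,0],[0,0,0],-1],[[0.55,0,0],[0,0,0],-1],[[0.58,0,0],[0,0,0],-1],[[0.4,0.5,0],[0,0,0],-1],[[0.1,0.9,0],[0,0,0],-1],[[0,0.9,-0.4],[0,0,0],-1],[[0,0.6,-0.8],[0,0,0],-1]]}}

```text
time_s: 3.7
ee_pos: [0.6035, -0.2223, 0.1105]
eef_rot: [-3.14, 0.003, -0.002]
force: [0.1, 0.1, 0.1]
grip_width: 0.0004
grip_force: 0.0
```

```bash
cat >> h.py <<'E'
HUB=np.array([.566,.024])
def phase(c):
    """angle of open glass from lid centres, matched as 4-fold + orange; returns rad"""
    P=cloud(c); hsv=cv2.cvtColor(c["pixels"],cv2.COLOR_RGB2HSV); S,V=hsv[...,1],hsv[...,2]
    rr=np.hypot(P[...,0]-HUB[0],P[...,1]-HUB[1])
    m=(rr<.14)&(rr>.06)&(P[...,2]>.107)&(P[...,2]<.122)&(S<60)&(V>110)
    k,lab,st,ce=cv2.connectedComponentsWithStats(m.astype(np.uint8)); a=[];w=[]
    for i in range(1,k):
        if st[i,4]>120:
            q=P[lab==i][:,:2]; e=np.median(q,0)-HUB; a.append(np.arctan2(e[1],e[0])); w.append(st[i,4])
    om=(rr<.15)&(P[...,2]>.06)&(P[...,2]<.125)&(hsv[...,0]<12)&(S>120)
    oc=None
    if om.sum()>4:
        e=np.median(P[om][:,:2],0)-HUB; oc=np.arctan2(e[1],e[0])
    th4=np.angle(np.sum(np.array(w)*np.exp(4j*np.array(a))))/4
    if oc is None: oc=np.angle(-np.sum(np.exp(1j*np.array(a))))
    return th4+np.pi/2*np.round((oc-th4)/(np.pi/2)), np.degrees(a).round(1), np.degrees(oc).round(1)
def look():
    for n in ("scene","side"):
        t=get_obs()["time_s"]; c=shot(n); p=phase(c)
        open("log.txt","a").write(f"{t} {p[0]} {n}\n"); print(n,round(t,3),"deg",np.degrees(p[0]).round(1),p[1:],)
E
python3 - <<'E'
from h import *
look(); o=get_obs(); print(o["ee_pos"],o["time_s"])
E
```

```text
scene 3.7 deg 0.3 (array([178.9,  87.1, -81.2]), np.float64(-5.7))
side 3.75 deg 2.1 (array([  92.8, -177. ,  -89.3]), np.float64(-9.0))
[ 0.60543763 -0.22369399  0.11491049] 3.8
```

{"op": "send_rows", "data": {"motion": [[[0,0,-1],[0,0,0],1],[[-0.2,0.3,-1],[0,0,0],1],[[-0.85,0.9,-0.1],[0,0,0],1],[[-0.85,0.9,0],[0,0,0],1],[[-0.85,0.9,0],[0,0,0],1],[[-0.55,0.73,0],[0,0,0],1],[[0,0,0],[0,0,-0.945],1],[[0,0,0],[0,0,-0.945],1],[[0,0,0],[0,0,-0.945],1],[[0,0,0],[0,0,-0.945],1],[[0,0,0],[0,0,0],1]]}}

```text
time_s: 4.9
ee_pos: [0.5053, -0.3323, 0.1744]
eef_rot: [-3.141, 0.0, 0.455]
force: [-0.0, -0.1, 0.8]
grip_width: 0.0846
grip_force: 0.0
```

Run:
```python
from h import *
look(); o=get_obs(); print(o["ee_pos"],o["eef_rot"],o["time_s"],o["grip_width"])
d=np.array([.506,-.336,0])-o["ee_pos"]; d[2]=0.101-o["ee_pos"][2]
from scipy.spatial.transform import Rotation as R
print("tool units",R.from_euler("xyz",o["eef_rot"]).as_matrix().T@d/.03)
```

```text
scene 4.9 deg 78.8 (array([ 168.1, -100.2,  -11.5]), np.float64(61.4))
side 4.95 deg 83.2 (array([173.2]), np.float64(92.9))
[ 0.50518684 -0.33250691  0.17459686] [-3.14116092e+00  1.56215092e-04  4.49697380e-01] 5.0 0.09253721162226454
tool units [-0.02582022  0.11770177  2.45318214]
```

The platter turns at about 1.14 rad/s, as wanted. Next I descend and grip the wand.

{"op": "send_rows", "data": {"motion": [[[0,0.12,0],[0,0,0],1],[[0,0,0.8],[0,0,0],1],[[0,0,0.8],[0,0,0],1],[[0,0,0.85],[0,0,0],1],[[0,0,0],[0,0,0],-1],[[0,0,0],[0,0,0],-1],[[0,0,0],[0,0,0],-1],[[0,0,0],[0,0,0],-1],[[0,0,0],[0,0,0],-1],[[0,0,0],[0,0,0],-1],[[0,0,0],[0,0,0],-1],[[0,0,0],[0,0,0],-1]], "squeeze": 25}}

```text
time_s: 6.2
ee_pos: [0.5065, -0.3362, 0.1016]
eef_rot: [3.142, -0.0, 0.453]
force: [-0.2, -0.0, -0.4]
grip_width: 0.0332
grip_force: 0.0
```

{"op": "send_rows", "data": {"motion": [[[0,0,0],[0,0,0],-1],[[0,0,0],[0,0,0],-1],[[0,0,0],[0,0,0],-1],[[0,0,-0.3],[0,0,0],-1],[[0,0,-0.6],[0,0,0],-1],[[0,0,-0.8],[0,0,0],-1],[[0,0,-0.9],[0,0,0],-1],[[0,0,-0.9],[0,0,0],-1],[[0,0,-0.8],[0,0,0],-1],[[0,0,-0.4],[0,0,0],-1],[[0,0,0],[0,0,0],-1]]}}

```text
time_s: 7.3
ee_pos: [0.5068, -0.3364, 0.2442]
eef_rot: [3.139, -0.001, 0.453]
force: [-0.5, 0.1, -0.9]
grip_width: 0.0258
grip_force: 25.0
```

Run:
```python
from h import *
look(); o=get_obs(); print(o["ee_pos"],o["eef_rot"],o["time_s"],o["grip_width"],o["grip_force"])
c=shot("side"); s=shot("scene")
im=np.hstack([cv2.resize(x,(400,400),interpolation=2) for x in (c["pixels"][130:300,190:360],s["pixels"][130:300,150:320])])
cv2.imwrite("pics/d.png",im[:,:,::-1])
```

```text
scene 7.3 deg -132.2 (array([137.3,  47.1, -41.1]), np.float64(-113.7))
side 7.35 deg -127.3 (array([142.7]), np.float64(-127.6))
[ 0.50621529 -0.33597602  0.24143156] [-3.14031452e+00  6.84632060e-04  4.52609174e-01] 7.4 0.02568014689001837 24.961179792881012
```

View pics/d.png

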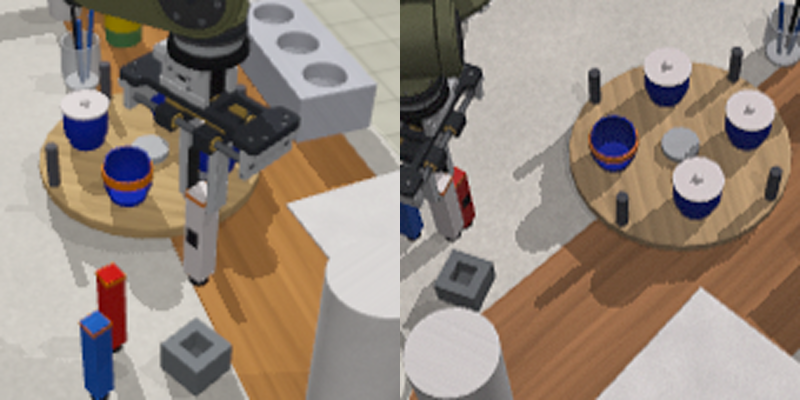

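The wand is held upright: in the left crop its nose is at (198,280) and the dock at (195,355) is empty. The open glass is at (127,175) in the left crop and (613,143) in the right one. I'll build the tracker next.

```bash
cat > trk.py <<'E'
from h import *
import json,sys,os
from scipy.optimize import least_squares
TAU=28.
def model(p,t): return p[0]+p[1]*p[2]*(1-np.exp(-(t-7.3)/p[2]))
def load():
    rows=[l.split() for l in open("log.txt")]
    return np.array([[float(r[0]),float(r[1])] for r in rows if r[2]=="scene" and float(r[0])>3.6])
def fit():
    D=load(); th=D[:,1].copy()
    est=lambda t: np.radians(-132.2)+1.08*TAU*(1-np.exp(-(t-7.3)/TAU))
    p=np.array([np.radians(-132.2),1.08,TAU]); 
    for _ in range(2):   # unwrap against the prediction, then refine
        w=th+2*np.pi*np.round((model(p,D[:,0])-th)/(2*np.pi))
        p=least_squares(lambda q: np.r_[(model(q,D[:,0])-w)/.03,(q[2]-TAU)/6],p).x
    return p,np.degrees(w-model(p,D[:,0])).round(1)
def see():
    """scene picture; phase taken mod 90 deg next to the prediction"""
    p,_=fit() if len(load())>2 else (np.array([np.radians(-132.2),1.08,TAU]),0)
    t=get_obs()["time_s"]; c=shot("scene"); P=cloud(c); hsv=cv2.cvtColor(c["pixels"],cv2.COLOR_RGB2HSV)
    rr=np.hypot(P[...,0]-HUB[0],P[...,1]-HUB[1])
    m=(rr<.14)&(rr>.06)&(P[...,2]>.107)&(P[...,2]<.122)&(hsv[...,1]<60)&(hsv[...,2]>110)
    k,lab,st,ce=cv2.connectedComponentsWithStats(m.astype(np.uint8)); e=[]
    for i in range(1,k):
        q=np.median(P[lab==i][:,:2],0)-HUB
        if st[i,4]>200 and abs(np.hypot(*q)-.1)<.012:
            a=np.arctan2(q[1],q[0])-model(p,t); e.append(a-np.pi/2*np.round(a/(np.pi/2)))
    if e: open("log.txt","a").write(f"{t} {model(p,t)+np.mean(e)} scene\n")
    print("seen",round(t,3),"lids off prediction, deg",np.degrees(e).round(1))
    return c
def mouth(p,t):
    a=model(p,t); return HUB+.1*np.array([np.cos(a),np.sin(a)])
def plan(n,t1,lag,z=.1550,zoff=.0864):
    """n rows: blend (quintic) from the start of the approach onto the mouth by t1"""
    p,res=fit(); o=get_obs(); t0=o["time_s"]; st=json.load(open("st.json")) if os.path.exists("st.json") else None
    if st is None: st=dict(c=list(o["ee_pos"]),s=list(o["ee_pos"][:2]),t=t0)
    C=np.array(st["c"]); yaw=o["eef_rot"][2]
    print("fit w now",(p[1]*np.exp(-(t0-7.3)/p[2])).round(3),"tau",p[2].round(1),"res",res[-6:],"t0",t0)
    print("cmd",C.round(4),"meas",o["ee_pos"].round(4),"mouth now",mouth(p,t0).round(4),"off mm",((o["ee_pos"][:2]-mouth(p,t0))*1e3).round(1),"rot",o["eef_rot"].round(3))
    ax=np.array([[np.cos(yaw),np.sin(yaw)],[np.sin(yaw),-np.cos(yaw)]]); out=[]
    for k in range(1,n+1):
        t=t0+.1*k; u=np.clip((t-st["t"])/max(t1-st["t"],1e-6),0,1); s=u**3*(10-15*u+6*u*u)
        m=mouth(p,t+lag); g=np.array(st["s"])*(1-s)+m*s
        d=np.clip((ax@(g-C[:2])/.03),-1,1).round(2); C[:2]+=ax.T@d*.03
        dz=round(float(np.clip((C[2]-(z+zoff))/.03,-.3,.3)),2); C[2]-=dz*.03
        out.append([[float(d[0]),float(d[1]),dz],[0,0,0],-1])
    st["c"]=list(C); json.dump(st,open("st.json","w")); print(json.dumps(out))
E
python3 - <<'E'
from trk import *
see(); plan(12,get_obs()["time_s"]+2.6,.06)
E
```

```text
seen 7.5 lids off prediction, deg [ 0.3 -0.3  0.6]
fit w now 1.027 tau 28.5 res [ 0.2 -0.4  0.   0.1] t0 7.55
cmd [ 0.5062 -0.336   0.2412] meas [ 0.5062 -0.336   0.2412] mouth now [ 0.5199 -0.0648] off mm [ -13.7 -271.2] rot [-3.14e+00  1.00e-03  4.53e-01]
[[[0.0, -0.0, -0.01], [0, 0, 0], -1], [[0.02, -0.03, 0.0], [0, 0, 0], -1], [[0.05, -0.06, 0.0], [0, 0, 0], -1], [[0.09, -0.11, 0.0], [0, 0, 0], -1], [[0.15, -0.15, 0.0], [0, 0, 0], -1], [[0.21, -0.21, 0.0], [0, 0, 0], -1], [[0.29, -0.27, 0.0], [0, 0, 0], -1], [[0.38, -0.31, 0.0], [0, 0, 0], -1], [[0.45, -0.37, 0.0], [0, 0, 0], -1], [[0.54, -0.42, 0.0], [0, 0, 0], -1], [[0.62, -0.46, 0.0], [0, 0, 0], -1], [[0.68, -0.51, 0.0], [0, 0, 0], -1]]
```

{"op": "send_rows", "data": {"motion": [[[0,0,0],[0,0,0],-1],[[0.02,-0.03,0],[0,0,0],-1],[[0.05,-0.06,0],[0,0,0],-1],[[0.09,-0.11,0],[0,0,0],-1],[[0.15,-0.15,0],[0,0,0],-1],[[0.21,-0.21,0],[0,0,0],-1],[[0.29,-0.27,0],[0,0,0],-1],[[0.38,-0.31,0],[0,0,0],-1],[[0.45,-0.37,0],[0,0,0],-1],[[0.54,-0.42,0],[0,0,0],-1],[[0.62,-0.46,0],[0,0,0],-1],[[0.68,-0.51,0],[0,0,0],-1]]}}

```text
time_s: 8.75
ee_pos: [0.563, -0.2105, 0.2426]
eef_rot: [3.142, -0.0, 0.453]
force: [1.2, -0.5, -1.3]
grip_width: 0.0256
grip_force: 25.0
```

Run:
```python
from trk import *
plan(12,10.1,.06)
```

```text
fit w now 0.985 tau 28.5 res [ 0.2 -0.4  0.   0.1] t0 8.75
cmd [ 0.562  -0.2121  0.2415] meas [ 0.563  -0.2105  0.2426] mouth now [ 0.6325 -0.0507] off mm [ -69.5 -159.8] rot [ 3.142 -0.     0.453]
[[[0.89, -0.67, 0.0], [0, 0, 0], -1], [[0.79, -0.59, 0.0], [0, 0, 0], -1], [[0.8, -0.62, 0.0], [0, 0, 0], -1], [[0.78, -0.63, 0.0], [0, 0, 0], -1], [[0.75, -0.63, 0.0], [0, 0, 0], -1], [[0.69, -0.63, 0.0], [0, 0, 0], -1], [[0.62, -0.6, 0.0], [0, 0, 0], -1], [[0.52, -0.57, 0.0], [0, 0, 0], -1], [[0.41, -0.52, 0.0], [0, 0, 0], -1], [[0.31, -0.48, 0.0], [0, 0, 0], -1], [[0.2, -0.42, 0.0], [0, 0, 0], -1], [[0.1, -0.37, 0.0], [0, 0, 0], -1]]
```

{"op": "send_rows", "data": {"motion": [[[0.89,-0.67,0],[0,0,0],-1],[[0.79,-0.59,0],[0,0,0],-1],[[0.8,-0.62,0],[0,0,0],-1],[[0.78,-0.63,0],[0,0,0],-1],[[0.75,-0.63,0],[0,0,0],-1],[[0.69,-0.63,0],[0,0,0],-1],[[0.62,-0.6,0],[0,0,0],-1],[[0.52,-0.57,0],[0,0,0],-1],[[0.41,-0.52,0],[0,0,0],-1],[[0.31,-0.48,0],[0,0,0],-1],[[0.2,-0.42,0],[0,0,0],-1],[[0.1,-0.37,0],[0,0,0],-1]]}}

```text
time_s: 9.95
ee_pos: [0.659, 0.0604, 0.2425]
eef_rot: [-3.142, 0.0, 0.453]
force: [-0.2, -0.2, -1.9]
grip_width: 0.026
grip_force: 25.0
```

Run:
```python
from trk import *
c=see(); cv2.imwrite("pics/e.png",cv2.resize(c["pixels"][100:292,190:446],(800,600))[:,:,::-1])
plan(12,10.1,.01)
```

```text
seen 9.95 lids off prediction, deg [1.8 1.2 2. ]
fit w now 0.952 tau 30.1 res [ 0.3 -0.2 -0.2 -0.2  0.3] t0 10.0
cmd [0.6588 0.0595 0.2415] meas [0.6586 0.0617 0.2426] mouth now [0.6587 0.0616] off mm [-0.1  0.1] rot [-3.141 -0.     0.454]
[[[0.03, -0.41, 0.0], [0, 0, 0], -1], [[-0.02, -0.31, 0.0], [0, 0, 0], -1], [[-0.06, -0.31, 0.0], [0, 0, 0], -1], [[-0.08, -0.31, 0.0], [0, 0, 0], -1], [[-0.11, -0.29, 0.0], [0, 0, 0], -1], [[-0.14, -0.28, 0.0], [0, 0, 0], -1], [[-0.17, -0.26, 0.0], [0, 0, 0], -1], [[-0.18, -0.25, 0.0], [0, 0, 0], -1], [[-0.21, -0.23, 0.0], [0, 0, 0], -1], [[-0.23, -0.2, 0.0], [0, 0, 0], -1], [[-0.24, -0.19, 0.0], [0, 0, 0], -1], [[-0.26, -0.16, 0.0], [0, 0, 0], -1]]
```

View pics/e.png

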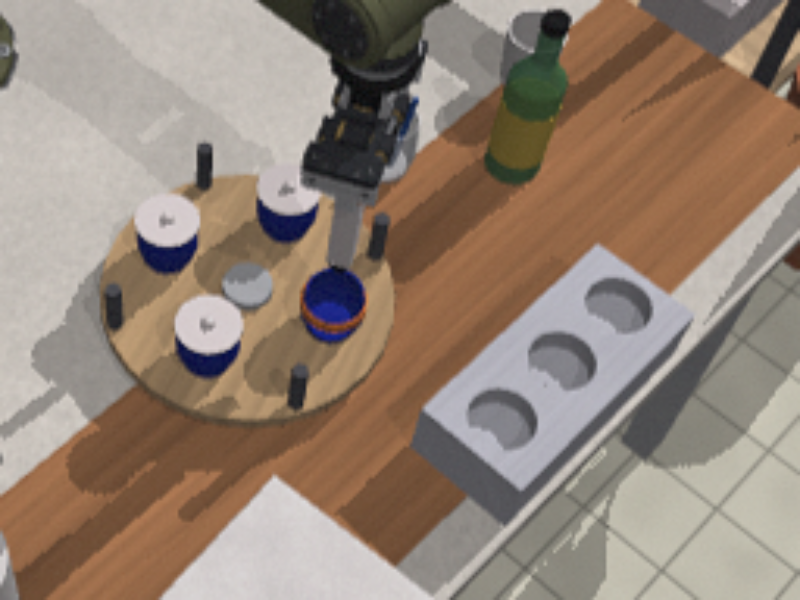

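The nose at (340,265) is right over the open glass, whose mouth centre is at (334,298); the gap matches a height of about 45 mm. I keep tracking.

{"op": "send_rows", "data": {"motion": [[[0.03,-0.41,0],[0,0,0],-1],[[-0.02,-0.31,0],[0,0,0],-1],[[-0.06,-0.31,0],[0,0,0],-1],[[-0.08,-0.31,0],[0,0,0],-1],[[-0.11,-0.29,0],[0,0,0],-1],[[-0.14,-0.28,0],[0,0,0],-1],[[-0.17,-0.26,0],[0,0,0],-1],[[-0.18,-0.25,0],[0,0,0],-1],[[-0.21,-0.23,0],[0,0,0],-1],[[-0.23,-0.2,0],[0,0,0],-1],[[-0.24,-0.19,0],[0,0,0],-1],[[-0.26,-0.16,0],[0,0,0],-1]]}}

```text
time_s: 11.2
ee_pos: [0.5713, 0.1238, 0.2426]
eef_rot: [3.142, -0.0, 0.453]
force: [-0.2, -0.2, -0.6]
grip_width: 0.0254
grip_force: 25.0
```

Run:
```python
from trk import *
see(); plan(12,10.1,.01)
```

```text
seen 11.2 lids off prediction, deg [-1.3 -0.7 -1. ]
fit w now 0.909 tau 29.4 res [ 0.3 -0.3 -0.2 -0.2  0.7 -0.3] t0 11.25
cmd [0.5717 0.1238 0.2415] meas [0.5705 0.124  0.2428] mouth now [0.5692 0.1239] off mm [1.3 0. ] rot [-3.142 -0.     0.453]
[[[-0.37, -0.18, 0.0], [0, 0, 0], -1], [[-0.29, -0.1, 0.0], [0, 0, 0], -1], [[-0.29, -0.07, 0.0], [0, 0, 0], -1], [[-0.29, -0.05, 0.0], [0, 0, 0], -1], [[-0.3, -0.02, 0.0], [0, 0, 0], -1], [[-0.3, 0.0, 0.0], [0, 0, 0], -1], [[-0.29, 0.04, 0.0], [0, 0, 0], -1], [[-0.29, 0.05, 0.0], [0, 0, 0], -1], [[-0.28, 0.09, 0.0], [0, 0, 0], -1], [[-0.27, 0.1, 0.0], [0, 0, 0], -1], [[-0.27, 0.13, 0.0], [0, 0, 0], -1], [[-0.24, 0.15, 0.0], [0, 0, 0], -1]]
```

Tracking is within about 2 mm.

{"op": "send_rows", "data": {"motion": [[[-0.37,-0.18,0],[0,0,0],-1],[[-0.29,-0.1,0],[0,0,0],-1],[[-0.29,-0.07,0],[0,0,0],-1],[[-0.29,-0.05,0],[0,0,0],-1],[[-0.3,-0.02,0],[0,0,0],-1],[[-0.3,0,0],[0,0,0],-1],[[-0.29,0.04,0],[0,0,0],-1],[[-0.29,0.05,0],[0,0,0],-1],[[-0.28,0.09,0],[0,0,0],-1],[[-0.27,0.1,0],[0,0,0],-1],[[-0.27,0.13,0],[0,0,0],-1],[[-0.24,0.15,0],[0,0,0],-1]]}}

```text
time_s: 12.45
ee_pos: [0.4796, 0.0737, 0.2426]
eef_rot: [3.142, -0.0, 0.453]
force: [-0.2, -0.2, -1.1]
grip_width: 0.0254
grip_force: 25.0
```

Run:
```python
from trk import *
see(); plan(12,10.1,.01)
```

```text
seen 12.45 lids off prediction, deg [-2.2 -0.3 -0.5]
fit w now 0.867 tau 28.7 res [-0.4 -0.3 -0.3  0.9  0.1 -0.4] t0 12.5
cmd [0.4796 0.0744 0.2415] meas [0.4793 0.073  0.2427] mouth now [0.4784 0.0722] off mm [0.9 0.8] rot [3.141 0.    0.452]
[[[-0.32, 0.24, 0.0], [0, 0, 0], -1], [[-0.21, 0.2, 0.0], [0, 0, 0], -1], [[-0.19, 0.21, 0.0], [0, 0, 0], -1], [[-0.17, 0.23, 0.0], [0, 0, 0], -1], [[-0.15, 0.24, 0.0], [0, 0, 0], -1], [[-0.13, 0.25, 0.0], [0, 0, 0], -1], [[-0.11, 0.26, 0.0], [0, 0, 0], -1], [[-0.08, 0.27, 0.0], [0, 0, 0], -1], [[-0.06, 0.28, 0.0], [0, 0, 0], -1], [[-0.04, 0.27, 0.0], [0, 0, 0], -1], [[-0.02, 0.28, 0.0], [0, 0, 0], -1], [[0.01, 0.28, 0.0], [0, 0, 0], -1]]
```

{"op": "send_rows", "data": {"motion": [[[-0.32,0.24,0],[0,0,0],-1],[[-0.21,0.2,0],[0,0,0],-1],[[-0.19,0.21,0],[0,0,0],-1],[[-0.17,0.23,0],[0,0,0],-1],[[-0.15,0.24,0],[0,0,0],-1],[[-0.13,0.25,0],[0,0,0],-1],[[-0.11,0.26,0],[0,0,0],-1],[[-0.08,0.27,0],[0,0,0],-1],[[-0.06,0.28,0],[0,0,0],-1],[[-0.04,0.27,0],[0,0,0],-1],[[-0.02,0.28,0],[0,0,0],-1],[[0.01,0.28,0],[0,0,0],-1]]}}

```text
time_s: 13.7
ee_pos: [0.4802, -0.0269, 0.2425]
eef_rot: [-3.142, -0.0, 0.453]
force: [0.1, 0.3, -1.3]
grip_width: 0.0256
grip_force: 25.0
```

Run:
```python
from trk import *
see(); plan(12,10.1,.01)
```

```text
seen 13.7 lids off prediction, deg [-2.3 -1.8 -0.5]
fit w now 0.824 tau 27.9 res [-0.5 -0.5  0.9  0.4  0.2 -0.6] t0 13.75
cmd [ 0.4794 -0.0261  0.2415] meas [ 0.4805 -0.0276  0.2424] mouth now [ 0.4802 -0.0274] off mm [ 0.3 -0.2] rot [3.141 0.    0.452]
[[[0.05, 0.35, 0.0], [0, 0, 0], -1], [[0.06, 0.27, 0.0], [0, 0, 0], -1], [[0.08, 0.26, 0.0], [0, 0, 0], -1], [[0.1, 0.25, 0.0], [0, 0, 0], -1], [[0.12, 0.24, 0.0], [0, 0, 0], -1], [[0.14, 0.23, 0.0], [0, 0, 0], -1], [[0.15, 0.22, 0.0], [0, 0, 0], -1], [[0.18, 0.2, 0.0], [0, 0, 0], -1], [[0.19, 0.19, 0.0], [0, 0, 0], -1], [[0.2, 0.17, 0.0], [0, 0, 0], -1], [[0.21, 0.16, 0.0], [0, 0, 0], -1], [[0.23, 0.13, 0.0], [0, 0, 0], -1]]
```

{"op": "send_rows", "data": {"motion": [[[0.05,0.35,0],[0,0,0],-1],[[0.06,0.27,0],[0,0,0],-1],[[0.08,0.26,0],[0,0,0],-1],[[0.1,0.25,0],[0,0,0],-1],[[0.12,0.24,0],[0,0,0],-1],[[0.14,0.23,0],[0,0,0],-1],[[0.15,0.22,0],[0,0,0],-1],[[0.18,0.2,0],[0,0,0],-1],[[0.19,0.19,0],[0,0,0],-1],[[0.2,0.17,0],[0,0,0],-1],[[0.21,0.16,0],[0,0,0],-1],[[0.23,0.13,0],[0,0,0],-1]]}}

```text
time_s: 14.95
ee_pos: [0.5617, -0.0759, 0.2425]
eef_rot: [-3.142, 0.0, 0.453]
force: [-0.0, -0.5, -0.3]
grip_width: 0.0259
grip_force: 25.0
```

Run:
```python
from trk import *
c=see(); plan(12,10.1,.01)
s=shot("side")["pixels"]; im=np.hstack([cv2.resize(x,(400,400),interpolation=2) for x in (s[110:260,180:330],c["pixels"][110:260,200:350])]); cv2.imwrite("pics/f.png",im[:,:,::-1])
```

```text
seen 14.95 lids off prediction, deg [-2.2 -0.5]
fit w now 0.784 tau 27.4 res [-0.6  0.8  0.4  0.5 -0.1 -0.6] t0 15.0
cmd [ 0.5605 -0.0757  0.2415] meas [ 0.5623 -0.0759  0.2423] mouth now [ 0.5623 -0.0759] off mm [0. 0.] rot [-3.142 -0.     0.453]
[[[0.31, 0.16, 0.0], [0, 0, 0], -1], [[0.24, 0.09, 0.0], [0, 0, 0], -1], [[0.25, 0.07, 0.0], [0, 0, 0], -1], [[0.25, 0.05, 0.0], [0, 0, 0], -1], [[0.26, 0.04, 0.0], [0, 0, 0], -1], [[0.25, 0.01, 0.0], [0, 0, 0], -1], [[0.26, -0.0, 0.0], [0, 0, 0], -1], [[0.25, -0.03, 0.0], [0, 0, 0], -1], [[0.25, -0.04, 0.0], [0, 0, 0], -1], [[0.24, -0.06, 0.0], [0, 0, 0], -1], [[0.24, -0.09, 0.0], [0, 0, 0], -1], [[0.23, -0.09, 0.0], [0, 0, 0], -1]]
```

View pics/f.png

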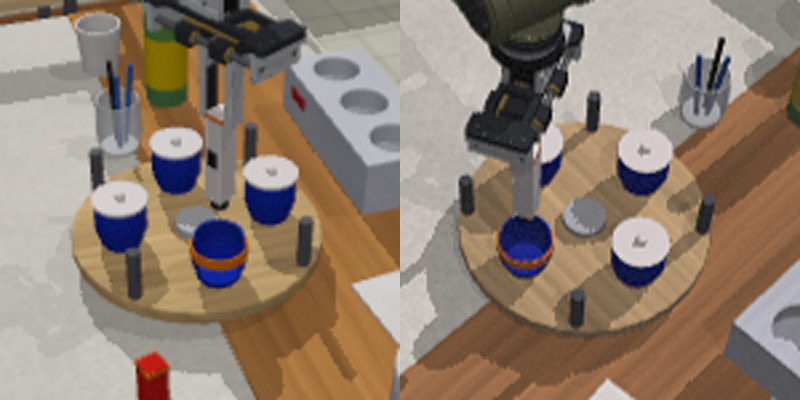

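Both crops show the nose at (219,205) and (527,215) straight above the open glass's mouth at (219,238) and (525,240).

{"op": "send_rows", "data": {"motion": [[[0.42,0.16,0],[0,0,0],-1],[[0.24,0.08,0],[0,0,0],-1],[[0.25,0.06,0],[0,0,0],-1],[[0.25,0.04,0],[0,0,0],-1],[[0.26,0.03,0],[0,0,0],-1],[[0.25,0.01,0],[0,0,0],-1],[[0.26,0,0],[0,0,0],-1],[[0.25,-0.03,0],[0,0,0],-1],[[0.25,-0.04,0],[0,0,0],-1],[[0.24,-0.06,0],[0,0,0],-1],[[0.24,-0.09,0],[0,0,0],-1],[[0.23,-0.1,0],[0,0,0],-1]]}}

```text
time_s: 16.25
ee_pos: [0.6469, -0.0357, 0.2425]
eef_rot: [-3.142, 0.0, 0.453]
force: [-0.5, -0.9, -1.2]
grip_width: 0.0259
grip_force: 25.0
```

Run:
```python
from trk import *
see(); st=json.load(open("st.json")); st["c"][:2]=[float(v) for v in get_obs()["ee_pos"][:2]]; json.dump(st,open("st.json","w")); plan(12,10.1,.01)
```

```text
seen 16.25 lids off prediction, deg [-1.6  0.5]
fit w now 0.746 tau 27.2 res [ 0.8  0.4  0.5  0.  -0.4 -0.3] t0 16.3
cmd [ 0.6473 -0.0349  0.2415] meas [ 0.6473 -0.0349  0.2424] mouth now [ 0.6475 -0.0339] off mm [-0.2 -1. ] rot [-3.141 -0.     0.453]
[[[0.26, -0.17, 0.0], [0, 0, 0], -1], [[0.2, -0.14, 0.0], [0, 0, 0], -1], [[0.19, -0.16, 0.0], [0, 0, 0], -1], [[0.17, -0.17, 0.0], [0, 0, 0], -1], [[0.17, -0.18, 0.0], [0, 0, 0], -1], [[0.15, -0.19, 0.0], [0, 0, 0], -1], [[0.13, -0.21, 0.0], [0, 0, 0], -1], [[0.12, -0.21, 0.0], [0, 0, 0], -1], [[0.1, -0.21, 0.0], [0, 0, 0], -1], [[0.09, -0.23, 0.0], [0, 0, 0], -1], [[0.07, -0.23, 0.0], [0, 0, 0], -1], [[0.05, -0.23, 0.0], [0, 0, 0], -1]]
```

{"op": "send_rows", "data": {"motion": [[[0.26,-0.17,0],[0,0,0],-1],[[0.2,-0.14,0],[0,0,0],-1],[[0.19,-0.16,0],[0,0,0],-1],[[0.17,-0.17,0],[0,0,0],-1],[[0.17,-0.18,0],[0,0,0],-1],[[0.15,-0.19,0],[0,0,0],-1],[[0.13,-0.21,0],[0,0,0],-1],[[0.12,-0.21,0],[0,0,0],-1],[[0.1,-0.21,0],[0,0,0],-1],[[0.09,-0.23,0],[0,0,0],-1],[[0.07,-0.23,0],[0,0,0],-1],[[0.05,-0.23,0],[0,0,0],-1]]}}

```text
time_s: 17.5
ee_pos: [0.6617, 0.0496, 0.2426]
eef_rot: [-3.142, -0.0, 0.453]
force: [-0.4, 0.4, -1.5]
grip_width: 0.0257
grip_force: 25.0
```

Run:
```python
from trk import *
see(); plan(12,10.1,.01)
```

```text
seen 17.5 lids off prediction, deg [-0.6  0.8]
fit w now 0.713 tau 27.3 res [ 0.4  0.5 -0.  -0.4 -0.3  0.1] t0 17.55
cmd [0.6625 0.0503 0.2415] meas [0.6615 0.0505 0.2426] mouth now [0.6617 0.0531] off mm [-0.2 -2.6] rot [-3.141 -0.     0.453]
[[[0.05, -0.36, 0.0], [0, 0, 0], -1], [[0.01, -0.23, 0.0], [0, 0, 0], -1], [[-0.01, -0.24, 0.0], [0, 0, 0], -1], [[-0.02, -0.23, 0.0], [0, 0, 0], -1], [[-0.04, -0.23, 0.0], [0, 0, 0], -1], [[-0.06, -0.23, 0.0], [0, 0, 0], -1], [[-0.07, -0.22, 0.0], [0, 0, 0], -1], [[-0.08, -0.21, 0.0], [0, 0, 0], -1], [[-0.1, -0.21, 0.0], [0, 0, 0], -1], [[-0.11, -0.2, 0.0], [0, 0, 0], -1], [[-0.13, -0.19, 0.0], [0, 0, 0], -1], [[-0.14, -0.18, 0.0], [0, 0, 0], -1]]
```

{"op": "send_rows", "data": {"motion": [[[0.05,-0.36,0],[0,0,0],-1],[[0.01,-0.23,0],[0,0,0],-1],[[-0.01,-0.24,0],[0,0,0],-1],[[-0.02,-0.23,0],[0,0,0],-1],[[-0.04,-0.23,0],[0,0,0],-1],[[-0.06,-0.23,0],[0,0,0],-1],[[-0.07,-0.22,0],[0,0,0],-1],[[-0.08,-0.21,0],[0,0,0],-1],[[-0.1,-0.21,0],[0,0,0],-1],[[-0.11,-0.2,0],[0,0,0],-1],[[-0.13,-0.19,0],[0,0,0],-1],[[-0.14,-0.18,0],[0,0,0],-1]]}}

```text
time_s: 18.75
ee_pos: [0.6066, 0.1137, 0.2425]
eef_rot: [-3.142, 0.0, 0.453]
force: [-0.8, -0.3, -1.1]
grip_width: 0.026
grip_force: 25.0
```

{"op": "send_rows", "data": {"motion": [[[-0.1,-0.1,-0.4],[0,0,0],-1],[[0,0,-0.6],[0,0,0],-1],[[0,0,-0.6],[0,0,0],-1],[[0,0,-0.5],[0,0,0],-1],[[0,0,-0.3],[0,0,0],-1],[[0,0,0],[0,0,0],-1],[[0,0,0],[0,0,0],-1],[[0,0,0],[0,0,0],-1],[[0,0,0],[0,0,0],-1]]}}

```text
time_s: 19.65
ee_pos: [0.603, 0.1148, 0.3138]
eef_rot: [-3.141, 0.001, 0.453]
force: [-0.8, 0.3, -1.4]
grip_width: 0.0261
grip_force: 25.0
```

Run:
```python
from trk import *
c=shot("scene"); cv2.imwrite("pics/g.png",cv2.resize(c["pixels"],(800,600))[:,:,::-1])
o=get_obs(); print(o["time_s"],o["ee_pos"],o["eef_rot"],o["grip_force"],abs(o["joint_vel"]).max(),"nose z",o["ee_pos"][2]-.0864)
```

```text
19.7 [0.60299719 0.11479861 0.31402374] [-3.14128490e+00  7.91648364e-04  4.52628760e-01] 24.961319267749786 0.004755981361513157 nose z 0.22762374250195846
```

View pics/g.png

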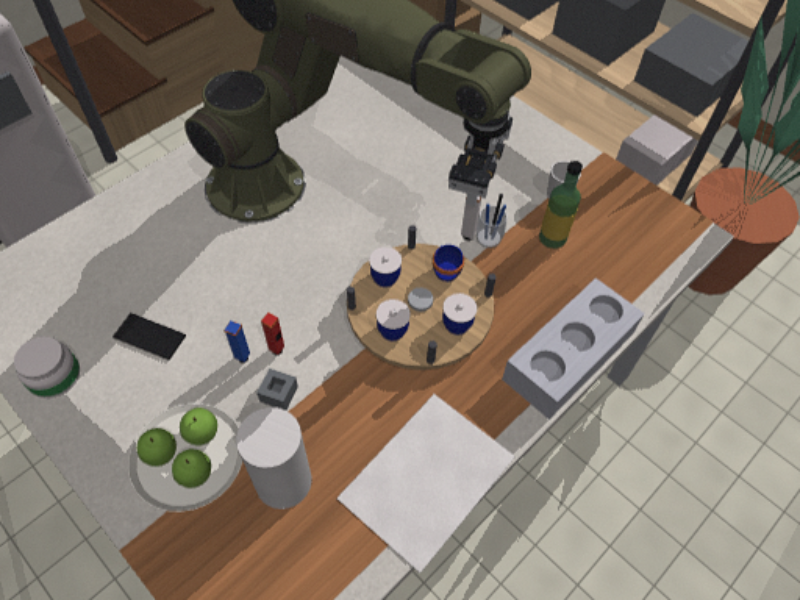

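The wand is held upright in the air, with its nose at (468,237) and about 118 mm above the mouth level. The bystanders stand where they started and nothing touches the carousel.

```bash
python3 -c "
from station import *
print(hand_in())"
```

```text
the job is handed in; nothing more can be done
None
```

I handed the job in, but no verdict came back: I spun the carousel to about 1.1 rad/s, kept the wand's nose over the open glass for about 8.7 s (an estimated 3 mm or so off centre, 45 mm up), then raised it to 118 mm above the mouth and held it still.

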